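# Set up the bench jolley: face the mould to its reader, flip the catch, hold the arm down

### The job

We are checking the bench jolley before any clay goes in. With the arm still caught up, turn the plaster mould in its seat on the wheel head until the number plate on its side squarely faces the mould reader, and let go of the mould; then flip the safety catch right over, clear of the arm, and only after that pull the arm down by its hand grip all the way to its stop, so that the blade stands in the mould. Finish while holding the arm down there by the hand grip (it springs up if let go), with the mould still seated and facing the reader, and leave the other things on the bench where they are.

Things in the scene. Friction and masses are not known exactly. Their poses are not given: they have to be found in the camera images.
- jolley: Fixed grey machine. Origin: on the bench under the wheel axis; z up, +x from wheel axis to the mould reader, +y to the post of the arm; turned up to 12 deg. Base x -85..130, y -75..225, 28 mm high. Wheel head: fixed aluminium disc, top 36 mm up, with a ring (inner radius 35.5, outer 46, top 44 mm) as mould seat. Stop screw and post y 83..177, z to 200. Motor at (85, 182), 125 high.
- mould: White plaster cup mould: open cylinder, 66 mm outside diameter, 52 high, wall 10, 0.2 to 0.35 kg, loose in the ring of the wheel head (2 mm play); turned in place by gripping across its outside. Origin: centre of underside (36 mm above bench when seated, rim at 88). Its +x points at the number plate, to be brought along the jolley's +x. It starts 57 to 180 deg away from that, either way.
- mould_plate (a point): Middle of the outer face of the number plate: brass, 26 mm wide, 34 mm tall, standing 4.5 mm out from the mould's side, dotted with small dark squares; a pencil line across the rim marks the same side. 37.5 mm from the mould's axis, 32 mm above its underside; axes as the mould's.
- reader_window (a point): Window of the mould reader, a fixed black block 36 x 52 mm, 46 mm tall (top 76 mm above the bench) on the jolley's base, 85 mm from the wheel axis along the jolley's +x; the window looks along -x at the mould. Axes as the jolley's.
- catch (a joint): Safety catch: steel bell crank, hinge along the jolley's y at jolley (50, 126, 170) mm. 0: closed, its hook bar lies level across the front of the raised arm and blocks it. Grows as the paddle is pressed down, to 1.2 rad (stop): hook up and clear. Starts between 0 and 0.1. Stiff hinge (0.11 N m, 2 to 6 N at the paddle); stays where it is left.
- catch_paddle (a point): Middle of the outer edge of the catch's thumb paddle (26 mm wide, 6 thick, 56 from hinge). Closed: it points outwards (+x) and 20 deg up, edge at jolley (103, 122, 189) mm. At 1.2 rad: 49 deg below level, edge at (87, 122, 128). Pressing straight down 33 mm outward of the hinge with shut fingers until it stops flips it; fingertips then about 147 mm above the bench.
- lever (a joint): The hinged pull arm, a grey beam 22 x 20 mm with a blade under it. 0: raised, leaning 12 deg back past upright; 1.78 rad: level, at its lower stop, blade inside the mould. Spring and counterweight raise it: about 2 N at the hand grip at first, about 7 N at the bottom. While the catch is closed it moves only 0.1 rad. Raised, the blade juts 74 mm towards -y from the beam, 230 to 275 mm up.
- pivot (a point): Pivot of the pull arm, 135 mm along the jolley's +y from the wheel axis, 122 mm above the bench; axes as the jolley's; the arm swings about its x axis.
- handgrip: Wooden grip at the arm's end: cylinder 26 mm across, 80 long, free-turning on a spindle along the jolley's x, on the robot's side of the beam. Origin: its middle, 65 mm to -x of the arm's plane. At lever q: jolley y = 135 - 220 cos(1.78-q), z = 122 + 220 sin(1.78-q) mm (raised y 181, z 337; down y -85, z 122). Can be pinched from above, closing along the jolley's y, and led round tool-down.
- spare_mould: Bystander: larger plain plaster mould without plate, 84 mm across, 58 mm high, on the bench beside the jolley at its -y end. Origin: centre of its underside.
- rib: Bystander: flat wooden rib 50 x 100 x 6 mm on the bench, robot's side of the jolley.
- trimmer: Bystander: trimming tool with a wooden handle and wire loop, 170 mm long, 12 mm thick, on the bench on the robot's side of the jolley.
- cup_a: Bystander: fired clay cup, 68 mm across, 70 mm high, on the far side of the jolley.
- cup_b: Bystander: fired clay cup, 76 mm across, 60 mm high, on the right of the bench.
- glaze_jar: Bystander: white glaze jar with a lid, 68 mm across, 95 mm high, on the right of the bench.
- brick: Bystander: kiln brick 114 x 200 x 60 mm, on the left of the bench.

How it is judged:
By the outcome, as a careful person would: the job done as asked, in the order asked, and still so for the second after the job is handed in, while the arm keeps its last pose, push and grip.
It also fails if it takes over 72 s, if anything falls off the work surface, if the arm or the gripper's body presses on something with over 40 N, if the wrist force passes 120 N, or if a joint passes its speed limit or range.

### The arm

A 6-joint arm with a two-finger parallel gripper is mounted at the origin on the work surface. World frame = base frame: x ahead of the robot, y to its left, z up, the work surface at z = 0. Lengths are in mm, angles in rad, forces in N, time in s.
With the tool pointing down it reaches from about 350 to 975 mm from the base axis. Payload 7.1 kg.
Tool frame: the origin (TCP) lies midway between the tips of the shut fingers; the grasp point (between the pads) lies 19 mm behind it (ctrl.grip_depth is the distance from the TCP to the grasp point, in mm); z points along the fingers, y is the line along which they close (so a half turn about z gives the same grasp; the last joint's range is limited). The gripper opens to 88 mm and grips with 3 to 60 N. Pads are 20 mm wide; open, the fingers measure 115 mm over their backs; the gripper's body (75 mm by 178 mm) begins 61 mm behind the grasp point.
Start: joints at [1.189, 0.423, 1.63, -0, 1.089, -0.019], TCP at [221.776, 584.312, 222.675] pointing down, gripper open.
Joint ranges: [-3, 3], [-0.9, 2.11], [0.09, 2.58], [-1.31, 4.45], [0.11, 2.69], [-2.54, 2.54]. Speed limits (rad/s): [2.39, 2.39, 3.01, 3.14, 3.14, 3.14].

### API

Orientations are given as a rotation vector (axis times angle).
In Python, from workcell import get_obs, vision, ctrl gives the robot as it stands.
- The arm moves only by the tool step_arm, never from a script. Its argument "plan" is a list of rows, each a list of 7 numbers: the opening, from -1 (shut) to 1 (fully open), then the shift along the tool's x, y, z as a fraction of full scale, then the turn, a rotation vector about the tool's x, y, z as a fraction of full scale. In form: [[fingers, dx, dy, dz, wx, wy, wz], ...]. A call has 1 to 20 rows; each row shifts and turns the commanded pose from where the row before left it, along the tool's axes as they then stand; what a row does not reach is not made up. Full scale, the value 1, is 50 mm for a shift and 0.12 rad for a turn. A row lasts 1/8 s, in which the tool goes at most 62.5 mm and 10.7 degrees, less where a joint would pass 70% of its speed; a pose out of reach is approached as far as the arm can. A call with a number of a shift or a turn outside -1 to 1 is refused whole. A call with a gripper value outside its range is refused whole. The fingers move at their own pace and stop on an object; the grip force is fixed at half the most. Time passes only in rows, so rows that do not move let the fingers close. It gives the time, the measured TCP pose, the force, the opening and the grip force at its end, in the units of the state.
- get_obs(): the state, without advancing time (a new reading comes with each control period).
- vision.get_image(name): name is "scene" or "top"; returns a dict with "pixels" (384x512x3 uint8, red, green, blue), "depth" (384x512 float32, mm along the optical axis (not along the pixel's ray), 0 where there is no reading), "fx", "fy", "cx", "cy" (pixels), "T" (4x4, takes a point from camera to world coordinates). Camera axes: x right, y down, z forward; pixel columns grow to the right and rows downward; lengths in mm; the calibration is good to about 2 mm. A picture is of the moment at which its call begins.
- ctrl.close_job(): hands the job in; it is judged then, once.
The state is a dict: "t": time; "qpos": joint angles; "qvel": joint speeds; "joint_torque": joint torques, N m; "ee_pos": TCP position; "orientation": TCP orientation; "ft_force": force on the tool from outside, world axes, zero at the start; "moment": the same for the moment, N m; "width": finger opening in mm; "grasp_force": force on a finger pad.
Only numpy, scipy, OpenCV 4.12 (cv2) and the standard library are available. Lean on these libraries where they do the work, as an engineer would, in place of code of your own. Each camera call takes 0.05 s, during which the arm holds its last target. There are 200 camera calls.

## Working session

There is one attempt and no reset: what is moved stays moved. The work goes in short steps, Python scripts to look and compute and a tool call to move; the robot and the scene stay as the last step left them, time stands still between calls to the robot, and variables do not carry over. Pictures are saved under pics/ and viewed, at most 10 in all, crops included, and the job is handed in when it is done.

Besides the shell and the picture viewer there is one more tool, called after "Call:" as name([rows], argument=value, ...), one row to a line, values as JSON. step_arm: Moves the arm, as the interface text tells. Its arguments: {"type":"object","properties":{"plan":{"type":"array","items":{"type":"array","items":{"type":"number","minimum":-1,"maximum":1}}}},"required":["plan"]}

```bash
mkdir -p pics; ls; cat > h.py <<'E'
import numpy as np, cv2
from workcell import get_obs, vision, ctrl
def cap(n):
    im=vision.get_image(n); v,u=np.mgrid[:384,:512]; d=im["depth"]
    P=np.stack([(u-im["cx"])/im["fx"]*d,(v-im["cy"])/im["fy"]*d,d,np.ones_like(d)],-1)@np.array(im["T"]).T
    P=P[...,:3]; P[d==0]=np.nan
    return im,P
def save(n,px,s=1.5): cv2.imwrite(n,cv2.resize(px[...,::-1],None,fx=s,fy=s,interpolation=cv2.INTER_CUBIC))
E
python3 - <<'E'
from h import *
for n in("scene","top"):
    im,P=cap(n); save(f"pics/{n}0.png",im["pixels"]); np.savez(f"{n}0.npz",P=P,px=im["pixels"])
    print(n,np.round(im["T"],2).tolist(),im["fx"])
o=get_obs();print(o)
E
```

```text
pics
scene [[-0.79, 0.37, -0.48, 1341.06], [0.61, 0.46, -0.65, 1000.32], [-0.01, -0.81, -0.59, 1154.82], [0.0, 0.0, 0.0, 1.0]] 419.67667850773563
top [[0.01, -0.99, 0.16, 375.77], [-1.0, -0.02, -0.01, -18.37], [0.02, -0.16, -0.99, 1382.92], [0.0, 0.0, 0.0, 1.0]] 386.56457044904323
{'t': 0.1, 'qpos': array([ 1.18897023e+00,  4.23770453e-01,  1.63060456e+00, -2.97130318e-05,
        1.08860564e+00, -1.90274195e-02]), 'qvel': array([ 0.00175915, -0.00126022, -0.00350901,  0.00060322, -0.00085943,
       -0.00031203]), 'joint_torque': array([ 1.03785904e-03, -5.45617926e+01, -2.74325538e+01,  6.46189204e-02,
        1.87482673e-02,  1.22146952e-05]), 'ee_pos': array([221.61950771, 583.84980543, 221.97921179]), 'orientation': array([-5.66695922e-01, -3.08980281e+00,  2.14467227e-03]), 'ft_force': array([-0.05371505,  0.58328737,  0.17885034]), 'moment': array([ 0.04223841, -0.07604139,  0.00188109]), 'grasp_force': 0.0, 'width': 88.05771805942085}
```

View pics/scene0.png

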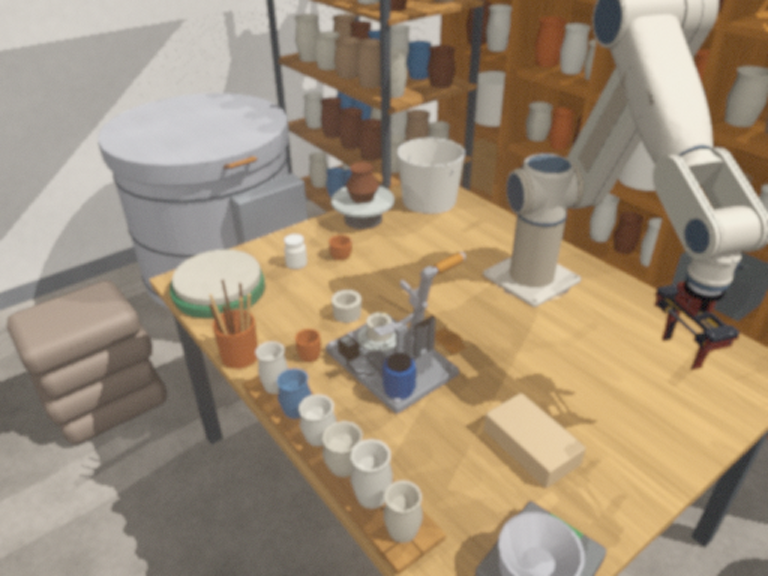

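View pics/top0.png

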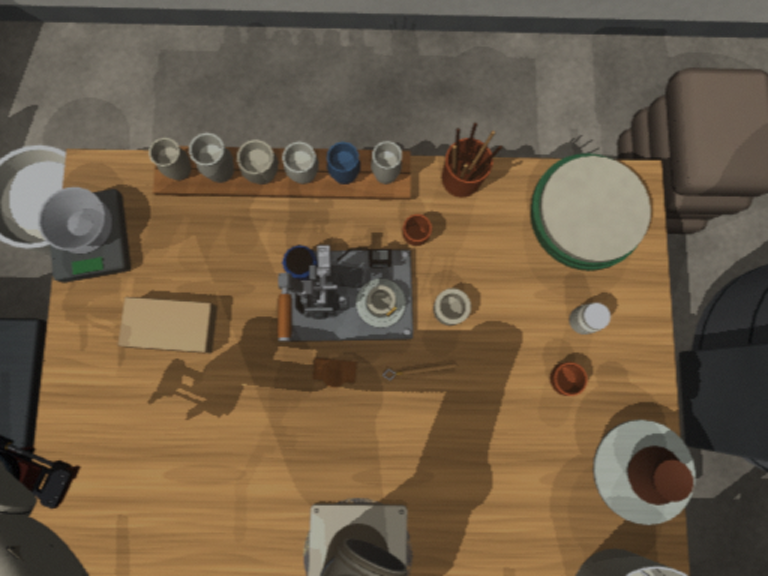

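The top view shows the jolley turned only slightly, with the mould at about (254,201) native pixels, the reader just above it and the grip at (189,211). In the scene view the mould is at about (253,220). Next I'll fit the jolley pose and zoom in on the mould.

```bash
cat >> h.py <<'E'
def fitcirc(X):
    A=np.c_[2*X,np.ones(len(X))]; s=np.linalg.lstsq(A,(X**2).sum(1),rcond=None)[0]
    return s[:2],np.sqrt(s[2]+s[0]**2+s[1]**2)
E
python3 - <<'E'
from h import *
t=np.load("top0.npz");P=t["P"];px=t["px"]
s=np.load("scene0.npz")
for n,Q in(("top",P),("scene",s["P"])):
    z=Q[...,2]
    near=(abs(Q[...,0]-600)<220)&(abs(Q[...,1])<260)
    b=Q[near&(abs(z-28)<4)][:,:2].astype(np.float32)
    print(n,"base",len(b),cv2.minAreaRect(b))
    tab=Q[near&(abs(z)<6)]; print("table z",np.median(tab[:,2]))
P3=P; z=P3[...,2]
print("mould c",P3[201,254], "reader",P3[171,253],"grip",P3[211,189])
c=P3[201,254][:2]
m=(abs(z-88)<5)&(np.hypot(P3[...,0]-c[0],P3[...,1]-c[1])<50)
X=P3[m];print("rim",m.sum(),np.median(X[:,2]),cv2.minEnclosingCircle(X[:,:2].astype(np.float32)))
g=P3[195:228,182:196]; gz=g[g[...,2]>300]; print("grip",gz.min(0),gz.max(0),np.median(gz,0))
a=cv2.resize(px[150:240,175:285,::-1],None,fx=5,fy=5,interpolation=cv2.INTER_CUBIC)
cv2.imwrite("pics/topz.png",a)
a=cv2.resize(s["px"][175:275,205:315,::-1],None,fx=5.4,fy=5.4,interpolation=cv2.INTER_CUBIC)
cv2.imwrite("pics/scz.png",a)
E
```

```text
top base 1890 ((592.1151123046875, -9.282913208007812), (267.8611145019531, 410.1667785644531), 18.6191463470459)
table z -0.48163501128374264
scene base 921 ((606.0650024414062, -9.200225830078125), (270.90203857421875, 427.9892883300781), 15.047362327575684)
table z -0.38436660689910696
mould c [566.58573234 -43.4873173   45.89417764] reader [666.61752438 -38.00469343  77.751489  ] grip [493.26960243 136.18217653 349.41559374]
rim 147 87.15689388767623 ((564.4716796875, -42.14387130737305), 35.46220779418945)
grip [451.87286272 125.34290811 324.83563746] [538.77694376 150.51876769 355.00088238] [493.26960243 136.51547556 346.87924127]
```

View pics/topz.png

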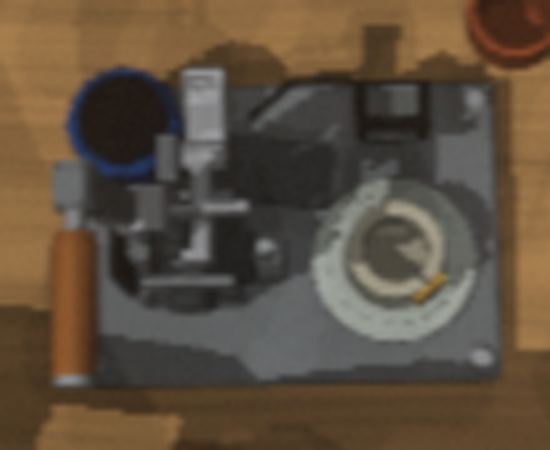

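View pics/scz.png

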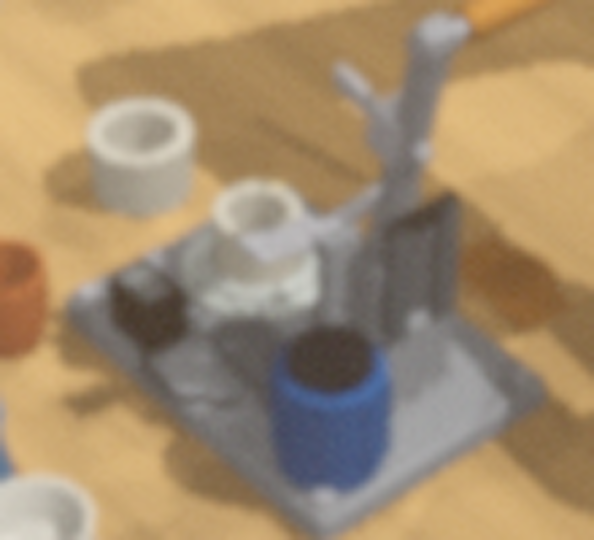

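```bash
python3 - <<'E'
from h import *
t=np.load("top0.npz");P=t["P"];px=t["px"].astype(int)
z=P[...,2]
m=((z>20)&(z<50)&(P[...,0]>450)&(P[...,0]<750)&(abs(P[...,1]-20)<190)).astype(np.uint8)
n,l,st,_=cv2.connectedComponentsWithStats(m,connectivity=4); k=1+st[1:,4].argmax()
X=P[(l==k)&(abs(z-28)<5)]; print(len(X)); r=cv2.minAreaRect(X[:,:2].astype(np.float32)); print(r)
# edge lines: near edge x-min per column, right edge
row=[];
for c in range(200,270):
    q=P[:,c][(l[:,c]==k)]; 
    if len(q)>5: row.append(q[q[:,0].argmin()][:2])
row=np.array(row); f=np.polyfit(row[:,1],row[:,0],1);f=np.polyfit(*row[abs(np.polyval(f,row[:,1])-row[:,0])<4].T[::-1],1); print("near edge slope",f, "yaw",-f[0])
col=[]
for rr in range(170,224):
    q=P[rr][l[rr]==k]
    if len(q)>5: col.append(q[q[:,1].argmin()][:2])
col=np.array(col); f=np.polyfit(*col.T,1); f=np.polyfit(*col[abs(np.polyval(f,col[:,0])-col[:,1])<4].T,1); print("right edge",f,"yaw",f[0])
def blob(cx,cy,R,z0,tol):
    q=P[(abs(z-z0)<tol)&(np.hypot(P[...,0]-cx,P[...,1]-cy)<R)]; return q
q=blob(660,-40,60,76,4); print("reader",len(q),cv2.minAreaRect(q[:,:2].astype(np.float32)))
q=blob(650,140,60,125,5); print("motor",len(q),cv2.minEnclosingCircle(q[:,:2].astype(np.float32)),np.median(q[:,2]))
q=blob(565,-42,37,88,4); print("rim",fitcirc(q[:,:2]),q[:,:2].mean(0), cv2.minAreaRect(q[:,:2].astype(np.float32)))
q=blob(565,-42,52,44,3); print("ring",len(q),fitcirc(q[:,:2]),cv2.minEnclosingCircle(q[:,:2].astype(np.float32)))
# brass
r_,g_,b_=px[...,0],px[...,1],px[...,2]
near=(np.hypot(P[...,0]-565,P[...,1]+42)<55)
br=near&(r_-b_>50); print("brass",[(v,u,P[v,u].round(0).tolist(),px[v,u].tolist()) for v,u in zip(*np.nonzero(br))][:30])
E
```

```text
2077
((588.6852416992188, 30.923583984375), (218.23382568359375, 290.7642517089844), 1.2030476331710815)
near edge slope [-3.66695506e-02  4.82186962e+02] yaw 0.03666955063559877
right edge [ 3.13423478e-02 -1.30610651e+02] yaw 0.0313423477997237
reader 99 ((668.9214477539062, -38.101829528808594), (33.39653015136719, 48.513404846191406), 0.40072739124298096)
motor 231 ((645.164306640625, 143.9608612060547), 29.692626953125) 124.22763762151612
rim (array([565.7433078 , -40.90633456]), np.float64(28.4277034443554)) [564.96946278 -40.47365841] ((565.1876220703125, -39.895484924316406), (67.1328125, 62.191226959228516), 6.966219425201416)
ring 165 (array([565.81203746, -41.11527135]), np.float64(38.278395936962234)) ((564.2164916992188, -44.01366424560547), 49.835792541503906)
brass [(np.int64(205), np.int64(262), [548.0, -70.0, 82.0], [146, 121, 70]), (np.int64(205), np.int64(263), [548.0, -73.0, 86.0], [143, 123, 67]), (np.int64(206), np.int64(261), [545.0, -67.0, 79.0], [136, 109, 65]), (np.int64(206), np.int64(262), [545.0, -70.0, 83.0], [139, 112, 55]), (np.int64(206), np.int64(263), [548.0, -75.0, 58.0], [114, 99, 60]), (np.int64(207), np.int64(260), [541.0, -63.0, 81.0], [149, 124, 72]), (np.int64(207), np.int64(261), [540.0, -67.0, 90.0], [128, 101, 51]), (np.int64(208), np.int64(258), [538.0, -57.0, 83.0], [133, 116, 82]), (np.int64(208), np.int64(259), [538.0, -60.0, 84.0], [145, 118, 63]), (np.int64(208), np.int64(260), [537.0, -63.0, 86.0], [126, 100, 50]), (np.int64(209), np.int64(258), [534.0, -57.0, 87.0], [131, 104, 53]), (np.int64(209), np.int64(259), [534.0, -60.0, 86.0], [121, 95, 48])]
```

The plate is at about -138° world and the jolley yaw is about 1.9°. The wheel axis is at about (566,-41), and the motor, reader and grip positions all agree with that. I'll turn the mould +140° in two strokes, keeping the gripper body clear of the post.

```bash
cat >> h.py <<'E'
from scipy.spatial.transform import Rotation as Ro
def plan(wps,vmax=0.8):
    """wps: (x,y,z) or ('h',deg heading of tool y). prints n x row numbers"""
    o=get_obs(); p=np.array(o["ee_pos"],float); y=Ro.from_rotvec(o["orientation"]).as_matrix()[:,1]
    h=np.degrees(np.arctan2(y[1],y[0])); print("t",o["t"],"p",p.round(1),"h",round(h,2),"tz",Ro.from_rotvec(o["orientation"]).as_matrix()[:,2].round(3))
    for w in wps:
        if w[0]=='h':
            d=-np.radians(w[1]-h)/0.12; n=int(np.ceil(abs(d)/0.9)); print("turn",n,"x wz",round(d/n,3)); h=w[1]
        else:
            c,s=np.cos(np.radians(h)),np.sin(np.radians(h)); R=np.array([[-s,c,0],[c,s,0],[0,0,-1]]).T
            d=R.T@(np.array(w)-p)/50; n=int(np.ceil(max(np.linalg.norm(d)/vmax,1e-9))); r=np.round(d/n,3)
            print(n,"x",r.tolist()); p=p+R@r*50*n
E
python3 -c "
from h import *
plan([(260,400,420),(400,100,420),(420,-60,420),('h',-38),(565.5,-41,300),(565.5,-41,120),(565.5,-41,55)])"
```

```text
t 0.1 p [221.6 583.8 222. ] h 69.21 tz [-0.    -0.001 -1.   ]
7 x [-0.289, -0.452, -0.566]
9 x [-0.527, -0.513, 0.0]
5 x [-0.303, -0.57, 0.0]
turn 18 x wz 0.866
5 x [0.418, 0.411, 0.48]
5 x [0.0, 0.0, 0.72]
2 x [0.0, 0.001, 0.651]
```

Call:
step_arm([
  [1,-0.29,-0.45,-0.57,0,0,0],
  [1,-0.29,-0.45,-0.57,0,0,0],
  [1,-0.29,-0.45,-0.57,0,0,0],
  [1,-0.29,-0.45,-0.57,0,0,0],
  [1,-0.29,-0.45,-0.57,0,0,0],
  [1,-0.29,-0.45,-0.57,0,0,0],
  [1,-0.29,-0.45,-0.57,0,0,0],
  [1,-0.53,-0.51,0,0,0,0],
  [1,-0.53,-0.51,0,0,0,0],
  [1,-0.53,-0.51,0,0,0,0],
  [1,-0.53,-0.51,0,0,0,0],
  [1,-0.53,-0.51,0,0,0,0],
  [1,-0.53,-0.51,0,0,0,0],
  [1,-0.53,-0.51,0,0,0,0],
  [1,-0.53,-0.51,0,0,0,0],
  [1,-0.53,-0.51,0,0,0,0],
])

```text
t: 2.1
ee_pos: [402.4, 100.6, 422.0]
orientation: [-0.567, -3.09, 0.0]
ft_force: [1.2, 0.7, -0.5]
width: 88.0
grasp_force: 0.0
```

Call:
step_arm([
  [1,-0.3,-0.57,0,0,0,0],
  [1,-0.3,-0.57,0,0,0,0],
  [1,-0.3,-0.57,0,0,0,0],
  [1,-0.3,-0.57,0,0,0,0],
  [1,-0.3,-0.57,0,0,0,0],
  [1,0,0,0,0,0,0.9],
  [1,0,0,0,0,0,0.9],
  [1,0,0,0,0,0,0.9],
  [1,0,0,0,0,0,0.9],
  [1,0,0,0,0,0,0.9],
  [1,0,0,0,0,0,0.9],
  [1,0,0,0,0,0,0.9],
  [1,0,0,0,0,0,0.9],
  [1,0,0,0,0,0,0.9],
])

```text
t: 3.85
ee_pos: [421.6, -58.0, 421.9]
orientation: [-1.948, -2.464, 0.001]
ft_force: [-0.4, -0.2, -0.4]
width: 88.1
grasp_force: 0.0
```

Call:
step_arm([
  [1,0,0,0,0,0,0.9],
  [1,0,0,0,0,0,0.9],
  [1,0,0,0,0,0,0.9],
  [1,0,0,0,0,0,0.9],
  [1,0,0,0,0,0,0.9],
  [1,0,0,0,0,0,0.9],
  [1,0,0,0,0,0,0.9],
  [1,0,0,0,0,0,0.9],
  [1,0,0,0,0,0,0],
  [1,0,0,0,0,0,0],
])

```text
t: 5.1
ee_pos: [421.7, -58.0, 422.0]
orientation: [-2.797, -1.43, 0.0]
ft_force: [0.7, -0.2, -0.3]
width: 88.0
grasp_force: 0.0
```

```bash
python3 -c "
from h import *
plan([(565.5,-41,300),(565.5,-41,120),(565.5,-41,55)])"
```

```text
t 5.1 p [421.7 -58.  422. ] h -35.86 tz [-0.  0. -1.]
5 x [0.392, 0.426, 0.488]
5 x [-0.0, 0.0, 0.72]
2 x [-0.0, 0.001, 0.65]
```

Call:
step_arm([
  [1,0.39,0.43,0.49,0,0,0],
  [1,0.39,0.43,0.49,0,0,0],
  [1,0.39,0.43,0.49,0,0,0],
  [1,0.39,0.43,0.49,0,0,0],
  [1,0.39,0.43,0.49,0,0,0],
  [1,0,0,0.72,0,0,0],
  [1,0,0,0.72,0,0,0],
  [1,0,0,0.72,0,0,0],
  [1,0,0,0.72,0,0,0],
  [1,0,0,0.72,0,0,0],
  [1,0,0,0,0,0,0],
])

```text
t: 6.48
ee_pos: [564.1, -42.1, 117.2]
orientation: [-2.795, -1.427, 0.008]
ft_force: [-0.1, 0.1, 0.8]
width: 87.9
grasp_force: 0.0
```

```bash
python3 -c "
from h import *
plan([(565.5,-41,55)]);print(get_obs()['ft_force'])
im,P=cap('scene');save('pics/s1.png',im['pixels'][100:290,150:350],3)"
```

```text
t 6.475 p [564.1 -42.1 117.2] h -35.91 tz [-0.006  0.001 -1.   ]
2 x [0.017, 0.005, 0.622]
[-0.08265792  0.06926858  0.77723199]
```

View pics/s1.png

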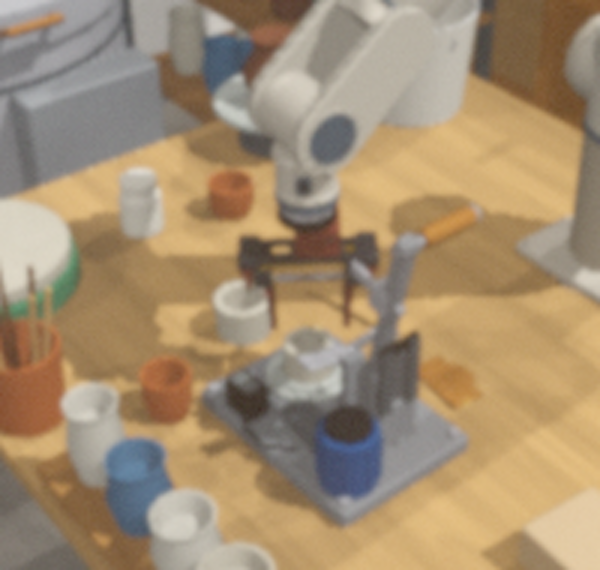

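The open fingers are above the mould, at about (275,320) and (348,320) in the crop with the mould at (310,355). The body is clear of the lever, so I'll descend and grip.

Call:
step_arm([
  [1,0.02,0,0.6,0,0,0],
  [1,0,0,0.6,0,0,0],
  [1,0,0,0,0,0,0],
  [-1,0,0,0,0,0,0],
  [-1,0,0,0,0,0,0],
  [-1,0,0,0,0,0,0],
  [-1,0,0,0,0,0,0],
  [-1,0,0,0,0,0,0],
])

```text
t: 7.52
ee_pos: [567.8, -41.6, 61.2]
orientation: [2.797, 1.426, 0.003]
ft_force: [-0.9, -0.4, 7.0]
width: 65.7
grasp_force: 30.0
```

Call:
step_arm([
  [-1,0,0,0,0,0,-0.4],
  [-1,0,0,0,0,0,-0.5],
  [-1,0,0,0,0,0,-0.5],
])

```text
t: 7.9
ee_pos: [568.0, -41.5, 61.2]
orientation: [2.667, 1.658, 0.004]
ft_force: [-0.6, -0.0, 6.7]
width: 65.6
grasp_force: 30.0
```

Call:
step_arm([
  [-1,0,0,-0.02,0,0,-0.8],
  [-1,0,0,-0.02,0,0,-0.8],
  [-1,0,0,0,0,0,-0.8],
  [-1,0,0,0,0,0,-0.8],
  [-1,0,0,0,0,0,-0.8],
  [-1,0,0,0,0,0,-0.8],
  [-1,0,0,0,0,0,-0.8],
  [-1,0,0,0,0,0,-0.8],
  [-1,0,0,0,0,0,-0.8],
  [-1,0,0,0,0,0,-0.8],
  [-1,0,0,0,0,0,-0.8],
  [-1,0,0,0,0,0,-0.8],
  [-1,0,0,0,0,0,-0.8],
  [-1,0,0,0,0,0,0],
  [-1,0,0,0,0,0,0],
])

```text
t: 9.78
ee_pos: [566.6, -41.5, 61.7]
orientation: [-1.201, -2.903, 0.0]
ft_force: [-0.0, -1.2, -2.9]
width: 65.9
grasp_force: 30.0
```

```bash
python3 -c "
from h import *
plan([]);print(get_obs()['ft_force'],get_obs()['moment'],get_obs()['width'])
im,P=cap('top');save('pics/t2.png',im['pixels'][140:250,170:300],5)"
```

```text
t 9.775 p [566.6 -41.5  61.7] h 45.05 tz [-0.  0. -1.]
[-0.01479246 -1.20753805 -2.93863645] [ 0.01147398 -0.00640967  0.02052187] 65.90971779474364
```

View pics/t2.png

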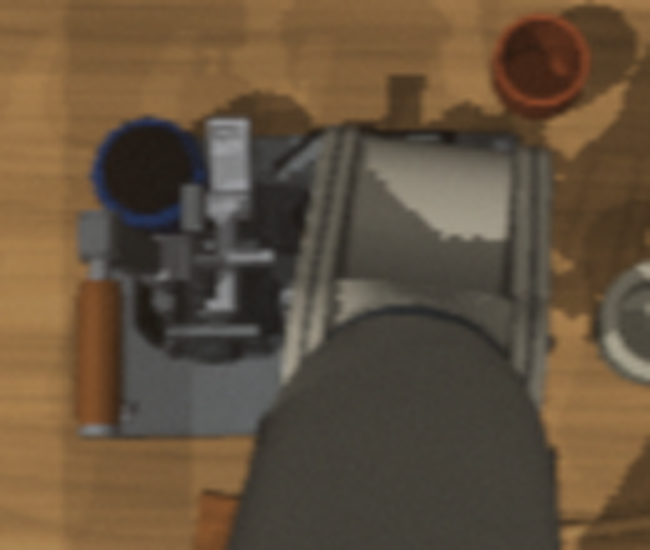

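The arm hides the mould here, as expected. The -2.9 N reading means the mould is lifted by a hair, so I'll lower it 2 mm, release, turn back 55° and re-grip.

Call:
step_arm([
  [-1,0,0,0.04,0,0,0],
  [-1,0,0,0,0,0,0],
  [1,0,0,0,0,0,0],
  [1,0,0,0,0,0,0],
  [1,0,0,0,0,0,0],
  [1,0,0,0,0,0,0],
  [1,0,0,0,0,0,0],
  [1,0,0,0,0,0,0.8],
  [1,0,0,0,0,0,0.8],
  [1,0,0,0,0,0,0.8],
  [1,0,0,0,0,0,0.8],
  [1,0,0,0,0,0,0.8],
  [1,0,0,0,0,0,0.8],
  [1,0,0,0,0,0,0.8],
  [1,0,0,0,0,0,0.8],
  [1,0,0,0,0,0,0.8],
  [1,0,0,0,0,0,0.8],
  [1,0,0,0,0,0,0],
])

```text
t: 12.08
ee_pos: [566.7, -41.5, 59.6]
orientation: [-2.403, -2.023, 0.0]
ft_force: [-0.0, -0.2, 0.3]
width: 87.8
grasp_force: 0.0
```

```bash
python3 -c "
from h import *
plan([(565.7,-41,59)]);print(get_obs()['ft_force'],get_obs()['width'])"
```

```text
t 12.075 p [566.7 -41.5  59.6] h -9.8 tz [-0. -0. -1.]
1 x [0.006, -0.021, 0.012]
[-0.02433233 -0.24969204  0.31282513] 87.7922965359755
```

Now I'll close and turn +59° (11 rows of -0.78).

Call:
step_arm([
  [-1,0,0,0,0,0,0],
  [-1,0,0,0,0,0,0],
  [-1,0,0,0,0,0,0],
  [-1,0,0,0,0,0,0],
  [-1,0,0,0,0,0,0],
  [-1,0,0,0,0,0,-0.78],
  [-1,0,0,0,0,0,-0.78],
  [-1,0,0,0,0,0,-0.78],
  [-1,0,0,0,0,0,-0.78],
  [-1,0,0,0,0,0,-0.78],
  [-1,0,0,0,0,0,-0.78],
  [-1,0,0,0,0,0,-0.78],
  [-1,0,0,0,0,0,-0.78],
  [-1,0,0,0,0,0,-0.78],
  [-1,0,0,0,0,0,-0.78],
  [-1,0,0,0,0,0,-0.78],
  [-1,0,0,0,0,0,0],
  [-1,0,0,0,0,0,0],
])

```text
t: 14.32
ee_pos: [566.5, -41.5, 59.7]
orientation: [-1.099, -2.943, 0.0]
ft_force: [-0.3, -1.3, -0.0]
width: 66.1
grasp_force: 30.0
```

Call:
step_arm([
  [1,0,0,0,0,0,0],
  [1,0,0,0,0,0,0],
  [1,0,0,0,0,0,0],
  [1,0,0,0,0,0,0],
  [1,0,0,-0.6,0,0,0],
  [1,0,0,-0.8,0,0,0],
  [1,0,0,-0.8,0,0,0],
  [1,0,0,-0.6,0,0,0],
  [1,0,0,0,0,0,0],
])

```text
t: 15.45
ee_pos: [568.3, -41.6, 202.1]
orientation: [1.095, 2.939, 0.002]
ft_force: [-1.0, -0.7, -0.4]
width: 87.9
grasp_force: 0.0
```

```bash
python3 -c "
from h import *
plan([('h',0),(420,-60,230)]);print(get_obs()['ft_force'],get_obs()['width'])"
```

```text
t 15.45 p [568.3 -41.6 202.1] h 49.13 tz [ 0.005 -0.    -1.   ]
turn 8 x wz 0.893
4 x [-0.092, -0.741, -0.139]
[-0.96629005 -0.67832774 -0.35880828] 87.8522178456167
```

Call:
step_arm([
  [1,0.5,-0.57,-0.2,0,0,0],
  [1,0.5,-0.57,-0.2,0,0,0],
  [1,0.5,-0.57,-0.2,0,0,0],
  [1,0.5,-0.57,-0.2,0,0,0],
  [1,0,0,0,0,0,0],
])

```text
t: 16.08
ee_pos: [414.1, -62.2, 239.0]
orientation: [-1.097, -2.942, 0.001]
ft_force: [-0.8, 0.4, -0.3]
width: 87.8
grasp_force: 0.0
```

```bash
python3 - <<'E'
from h import *
plan([])
im,P=cap('top');px=im['pixels'].astype(int);save('pics/t3.png',im['pixels'][160:225,215:290],8)
Ps=[P]+[cap('top')[1] for _ in range(5)]
P=np.nanmean(Ps,0); z=P[...,2]
c=np.array([565.8,-41.1])
q=P[(abs(z-87)<4)&(np.hypot(P[...,0]-c[0],P[...,1]-c[1])<36)]; print("rim",len(q),fitcirc(q[:,:2]),np.median(q[:,2]))
br=(np.hypot(P[...,0]-c[0],P[...,1]-c[1])<55)&(px[...,0]-px[...,2]>45)
for v,u in zip(*np.nonzero(br)): print(v,u,P[v,u].round(0).tolist(),px[v,u].tolist())
E
```

```text
t 16.075 p [414.1 -62.2 239. ] h 49.09 tz [-0.002  0.    -1.   ]
rim 159 (array([565.78313493, -39.59392324]), np.float64(28.323439354515152)) 87.16387017846341
189 251 [602.0, -32.0, 84.0] [113, 97, 64]
189 252 [602.0, -35.0, 86.0] [120, 101, 61]
189 253 [602.0, -39.0, 84.0] [129, 108, 60]
189 254 [602.0, -42.0, 85.0] [129, 108, 61]
189 255 [602.0, -46.0, 86.0] [134, 113, 65]
189 256 [602.0, -49.0, 85.0] [132, 112, 65]
190 250 [599.0, -29.0, 83.0] [115, 96, 61]
190 251 [599.0, -32.0, 84.0] [104, 85, 52]
190 252 [599.0, -35.0, 85.0] [110, 93, 61]
190 255 [599.0, -46.0, 84.0] [126, 108, 71]
190 256 [599.0, -49.0, 86.0] [126, 106, 66]
```

View pics/t3.png

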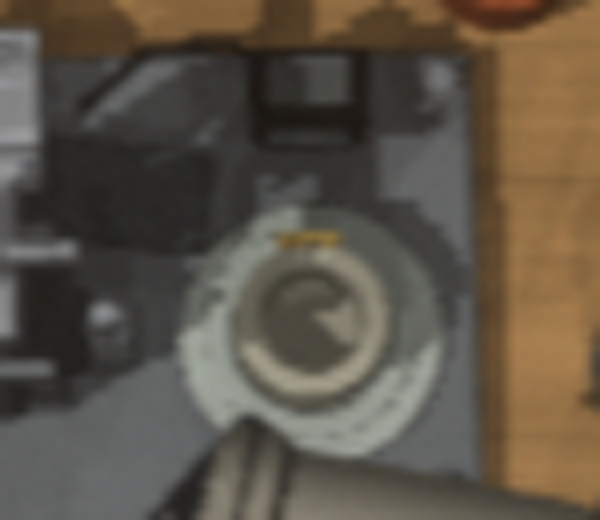

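```bash
cat > m.py <<'E'
from h import *
ims=[vision.get_image('top') for _ in range(12)]
px=np.mean([i['pixels'].astype(float) for i in ims],0); im=ims[0]; T=np.array(im['T'])
def bp(u,v,z):
    d=T[:3,:3]@np.array([(u-im['cx'])/im['fx'],(v-im['cy'])/im['fy'],1]); return T[:3,3]+d*(z-T[2,3])/d[2]
w=np.clip(px[...,0]-px[...,2]-28,0,None)[183:196,246:262]
print(w.astype(int))
v,u=np.mgrid[183:196,246:262]
col=w.sum(0); ok=col>0.5*np.median(col[col>40]); uu=u[0][ok]; vc=(w*v).sum(0)[ok]/col[ok]
X=np.array([bp(a,b,85)for a,b in zip(uu,vc)])
f=np.polyfit(X[:,1],X[:,0],1,w=col[ok]); print("plate tangent -> heading deg",np.degrees(-np.arctan(f[0])),"centre",bp((w*u).sum()/w.sum(),(w*v).sum()/w.sum(),85))
print(vc.round(2),uu)
# rim: bright inner/outer: threshold plaster by centroid of bright annulus edges via ellipse fit
g=px.mean(-1).astype(np.float32)
# radial outer-edge search at z=88 in world
c=np.array([566.,-41])
pts=[]
for a in np.radians(np.arange(0,360,6)):
    r=np.arange(15,32,.25); # inner edge r=23
    inv=np.linalg.inv(T)
    val=[]
    for k in r:
        p=inv@np.array([c[0]+k*np.cos(a),c[1]+k*np.sin(a),88,1]); val.append(cv2.getRectSubPix(g,(1,1),(float(p[0]/p[2]*im['fx']+im['cx']),float(p[1]/p[2]*im['fy']+im['cy'])))[0,0])
    d=np.gradient(cv2.GaussianBlur(np.array(val)[None],(0,0),3)[0]); 
    if d.max()>1.5: k=r[d.argmax()]; pts.append(c+k*np.array([np.cos(a),np.sin(a)]))
pts=np.array(pts); print("inner rim",len(pts),fitcirc(pts))
E
python3 m.py
```

```text
[[ 0  0  0  0  0  0  0  0  0  0  0  0  0  0  0  0]
 [ 0  0  0  0  0  0  0  0  0  0  0  0  0  0  0  0]
 [ 0  0  0  0  0  0  0  0  0  0  0  0  0  0  0  0]
 [ 0  0  0  0  0  0  0  0  0  0  0  0  0  0  0  0]
 [ 0  0  0  0  0  0  0  0  0  0  0  0  0  0  0  0]
 [ 0  0  0  0  0  0  0  0  0  0  0  0  0  0  0  0]
 [ 0  0  0  0 16 21 31 41 41 43 38  8  0  0  0  0]
 [ 0  0  0  0 25 24 21 14 10 28 32  4  0  0  0  0]
 [ 0  0  0  0  0  0  0  0  0  0  0  0  0  0  0  0]
 [ 0  0  0  0  0  0  0  0  0  0  0  0  0  0  0  0]
 [ 0  0  0  0  0  0  0  0  0  0  0  0  0  0  0  0]
 [ 0  0  0  0  0  0  0  0  0  0  0  0  0  0  0  0]
 [ 0  0  0  0  0  0  0  0  0  0  0  0  0  0  0  0]]
plate tangent -> heading deg 1.9285624041310623 centre [600.89258765 -40.40934372  85.        ]
[189.61 189.53 189.41 189.27 189.21 189.39 189.46] [250 251 252 253 254 255 256]
inner rim 35 (array([565.3494458 , -40.54074406]), np.float64(22.871879948409152))
```

The plate now heads 1.9° by its tangent and about 0.2° by its position. The jolley sits at 1.9°, so the mould faces the reader and is seated with its rim at 87 mm. Next is the catch, pressed with the fingers shut and the gripper body parallel to the jolley's y.

```bash
python3 -c "
from h import *
plan([(640,-65,240),('h',91.9),(645,83.5,240),(645,83.5,200)])"
```

```text
t 16.975 p [416.5 -62.3 239.7] h 49.14 tz [ 0. -0. -1.]
6 x [-0.569, 0.48, -0.001]
turn 7 x wz -0.889
4 x [-0.05, 0.741, 0.0]
2 x [-0.001, 0.001, 0.4]
```

Call:
step_arm([
  [-1,-0.57,0.48,0,0,0,0],
  [-1,-0.57,0.48,0,0,0,0],
  [-1,-0.57,0.48,0,0,0,0],
  [-1,-0.57,0.48,0,0,0,0],
  [-1,-0.57,0.48,0,0,0,0],
  [-1,-0.57,0.48,0,0,0,0],
  [-1,0,0,0,0,0,-0.89],
  [-1,0,0,0,0,0,-0.89],
  [-1,0,0,0,0,0,-0.89],
  [-1,0,0,0,0,0,-0.89],
  [-1,0,0,0,0,0,-0.89],
  [-1,0,0,0,0,0,-0.89],
  [-1,0,0,0,0,0,-0.89],
  [-1,0,0,0,0,0,0],
  [-1,0,0,0,0,0,0],
])

```text
t: 18.85
ee_pos: [640.0, -65.2, 239.6]
orientation: [0.051, -3.141, 0.0]
ft_force: [0.4, -0.4, 0.1]
width: 0.4
grasp_force: 0.0
```

```bash
python3 -c "
from h import *
plan([(645,83.5,240),(645,83.5,200)]);print(get_obs()['width'])"
```

```text
t 18.85 p [640.  -65.2 239.6] h 91.85 tz [-0. -0. -1.]
4 x [-0.049, 0.743, -0.002]
1 x [-0.0, -0.002, 0.8]
0.3548094140739948
```

Call:
step_arm([
  [-1,-0.05,0.74,0,0,0,0],
  [-1,-0.05,0.74,0,0,0,0],
  [-1,-0.05,0.74,0,0,0,0],
  [-1,-0.05,0.74,0,0,0,0],
  [-1,0,0,0,0,0,0],
  [-1,0,0,0.4,0,0,0],
  [-1,0,0,0.4,0,0,0],
  [-1,0,0,0,0,0,0],
])

```text
t: 19.85
ee_pos: [643.1, 81.8, 196.5]
orientation: [0.052, -3.136, 0.001]
ft_force: [1.0, 0.1, 0.1]
width: 0.2
grasp_force: 0.0
```

```bash
python3 -c "
from h import *
plan([(645,83.5,147)])
im,P=cap('scene');save('pics/s4.png',im['pixels'][120:270,170:350],3.3)"
```

```text
t 19.85 p [643.1  81.8 196.5] h 91.89 tz [-0.005 -0.001 -1.   ]
2 x [-0.019, 0.016, 0.495]
```

View pics/s4.png

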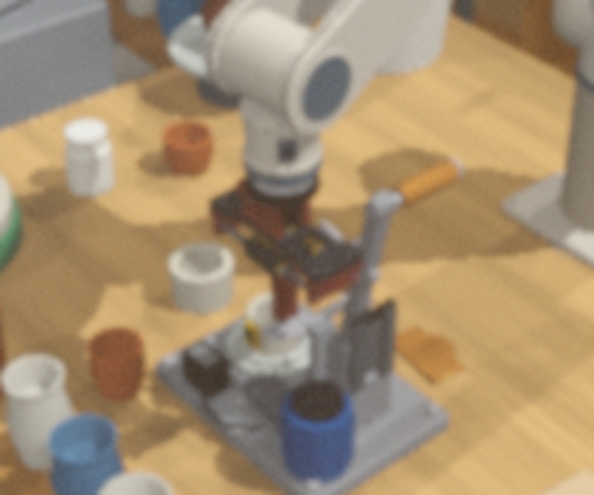

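The shut fingers are right above the paddle at about (285,318) in the crop, and the brass plate shows on the mould's reader side at (252,333). I'll press down slowly.

Call:
step_arm([
  [-1,0,0,0.2,0,0,0],
  [-1,0,0,0.2,0,0,0],
  [-1,0,0,0.15,0,0,0],
  [-1,0,0,0.15,0,0,0],
  [-1,0,0,0.15,0,0,0],
])

```text
t: 20.52
ee_pos: [645.1, 83.1, 157.5]
orientation: [-0.054, 3.141, 0.0]
ft_force: [0.3, 0.4, 6.5]
width: 0.5
grasp_force: 2.5
```

Call:
step_arm([
  [-1,0,0,0.08,0,0,0],
  [-1,0,0,0.08,0,0,0],
  [-1,0,0,0,0,0,0],
])

```text
t: 20.9
ee_pos: [645.9, 83.2, 149.7]
orientation: [-0.054, 3.139, 0.0]
ft_force: [1.9, -0.2, 3.8]
width: 0.6
grasp_force: 2.3
```

Call:
step_arm([
  [-1,0,0,0.06,0,0,0],
  [-1,0,0,0.04,0,0,0],
  [-1,0,0,0,0,0,0],
])

```text
t: 21.28
ee_pos: [648.0, 83.3, 146.7]
orientation: [-0.054, 3.134, 0.001]
ft_force: [4.8, -0.7, 12.1]
width: 0.8
grasp_force: 5.6
```

Call:
step_arm([
  [-1,0.04,0,0.03,0,0,0],
  [-1,0,0,0,0,0,0],
])

```text
t: 21.52
ee_pos: [647.8, 83.3, 146.6]
orientation: [-0.054, 3.13, 0.001]
ft_force: [6.5, -0.3, 16.0]
width: 0.4
grasp_force: 7.8
```

The catch is at its stop: force rose to 16 N with no further travel at 146.6 mm, against about 147 expected. I'll rise straight up and check.

Call:
step_arm([
  [-1,-0.04,0,-0.3,0,0,0],
  [-1,0,0,-0.7,0,0,0],
  [-1,0,0,-0.85,0,0,0],
  [-1,0,0,-0.85,0,0,0],
  [-1,0,0,-0.85,0,0,0],
  [-1,0,0,-0.85,0,0,0],
  [-1,0,0,-0.8,0,0,0],
  [-1,0,0,0,0,0,0],
  [-1,0,0,0,0,0,0],
])

```text
t: 22.65
ee_pos: [644.0, 83.0, 401.3]
orientation: [0.054, -3.138, 0.0]
ft_force: [0.0, -0.8, -0.1]
width: 0.4
grasp_force: 0.0
```

```bash
python3 -c "
from h import *
plan([(494.5,138,405),(494.5,138,318)])
im,P=cap('scene');save('pics/s5.png',im['pixels'][150:270,200:320],5)"
```

```text
t 22.65 p [644.   83.  401.3] h 91.98 tz [-0.003 -0.    -1.   ]
4 x [0.738, 0.301, -0.019]
3 x [-0.0, -0.0, 0.58]
```

View pics/s5.png

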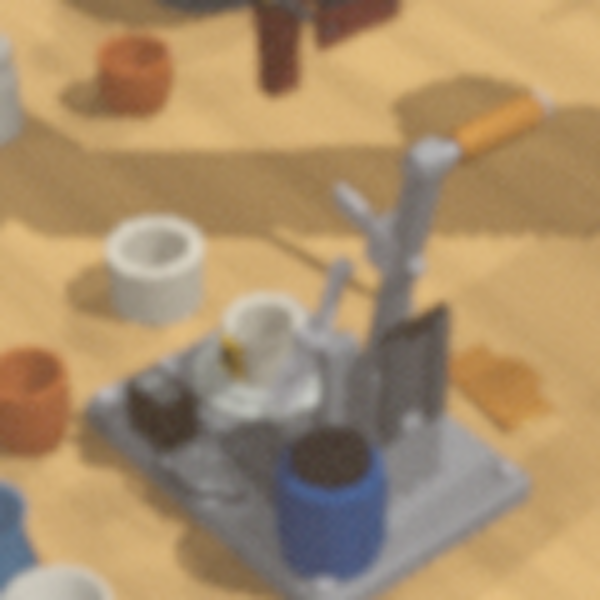

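The catch hook now stands up at about (338,275) in the crop and the arm is still raised. On to the hand grip.

Call:
step_arm([
  [1,0.74,0.3,0,0,0,0],
  [1,0.74,0.3,0,0,0,0],
  [1,0.74,0.3,0,0,0,0],
  [1,0.74,0.3,0,0,0,0],
  [1,0,0,0,0,0,0],
  [1,0,0,0,0,0,0],
  [1,0,0,0,0,0,0],
])

```text
t: 23.58
ee_pos: [495.6, 137.6, 402.0]
orientation: [0.053, -3.14, 0.001]
ft_force: [-0.0, -1.2, -0.1]
width: 66.9
grasp_force: 0.0
```

```bash
python3 -c "
from h import *
plan([(494.5,138,318)]);print(get_obs()['width'])
im,P=cap('scene')
c=P[(abs(P[...,0]-494)<60)&(abs(P[...,1]-138)<30)&(P[...,2]>315)&(P[...,2]<365)&(im['pixels'][...,0].astype(int)-im['pixels'][...,2]>60)]
print(len(c),np.percentile(c,[5,50,95],axis=0).round(0) if len(c) else 0)"
```

```text
t 23.575 p [495.6 137.6 402. ] h 91.94 tz [-0.001 -0.    -1.   ]
3 x [0.007, 0.003, 0.56]
66.89715354293148
139 [[462. 133. 333.]
 [500. 144. 344.]
 [535. 149. 351.]]
```

Call:
step_arm([
  [1,0,0,0.56,0,0,0],
  [1,0,0,0.56,0,0,0],
  [1,0,0,0.56,0,0,0],
  [1,0,0,0,0,0,0],
  [-1,0,0,0,0,0,0],
  [-1,0,0,0,0,0,0],
  [-1,0,0,0,0,0,0],
  [-1,0,0,0,0,0,0],
  [-1,0,0,0,0,0,0],
  [-1,0,0,0,0,0,0],
])

```text
t: 24.88
ee_pos: [494.9, 137.9, 318.7]
orientation: [-0.054, 3.141, 0.0]
ft_force: [0.2, 0.8, 0.8]
width: 31.4
grasp_force: 0.0
```

```bash
python3 - <<'E'
from h import *
plan([]); o=get_obs(); print(o['width'],o['ft_force'],o['grasp_force'])
# arc increments in tool frame: dy along jolley y, -dz
y=lambda a:135-220*np.cos(a); z=lambda a:122+220*np.sin(a)
for N in (44,):
    a=1.78*(1-np.arange(N+1)/N)
    dy=np.diff(y(a))/50; dz=-np.diff(z(a))/50
    for i in range(N): print(i,round(dy[i],3),round(dz[i],3))
E
```

```text
t 24.875 p [494.9 137.9 318.7] h 91.97 tz [ 0.  0. -1.]
31.429354606492716 [0.19907027 0.79532469 0.83847504] 0.0
0 -0.175 -0.033
1 -0.176 -0.026
2 -0.177 -0.019
3 -0.178 -0.012
4 -0.178 -0.005
5 -0.178 0.002
6 -0.178 0.01
7 -0.177 0.017
8 -0.176 0.024
9 -0.175 0.031
10 -0.174 0.038
11 -0.172 0.045
12 -0.17 0.052
13 -0.168 0.059
14 -0.165 0.066
15 -0.163 0.072
16 -0.16 0.079
17 -0.156 0.085
18 -0.153 0.091
19 -0.149 0.097
20 -0.145 0.103
21 -0.141 0.109
22 -0.136 0.115
23 -0.131 0.12
24 -0.126 0.125
25 -0.121 0.13
26 -0.116 0.135
27 -0.11 0.14
28 -0.104 0.144
29 -0.099 0.148
30 -0.092 0.152
31 -0.086 0.156
32 -0.08 0.159
33 -0.073 0.162
34 -0.067 0.165
35 -0.06 0.168
36 -0.053 0.17
37 -0.046 0.172
38 -0.039 0.174
39 -0.032 0.175
40 -0.025 0.176
41 -0.018 0.177
42 -0.011 0.178
43 -0.004 0.178
```

Call:
step_arm([
  [-1,0,0,0,0,0,0],
  [-1,0,0,0,0,0,0],
  [-1,0,0,0,0,0,0],
  [-1,0,-0.09,-0.02,0,0,0],
  [-1,0,-0.09,-0.01,0,0,0],
  [-1,0,-0.18,-0.03,0,0,0],
  [-1,0,-0.18,-0.02,0,0,0],
])

```text
t: 25.75
ee_pos: [495.8, 110.6, 322.7]
orientation: [0.054, -3.141, -0.001]
ft_force: [1.3, 3.9, -3.2]
width: 25.3
grasp_force: 30.0
```

Call:
step_arm([
  [-1,0,-0.18,-0.01,0,0,0],
  [-1,0,-0.18,0,0,0,0],
  [-1,0,-0.18,0,0,0,0],
  [-1,0,-0.18,0.01,0,0,0],
  [-1,0,-0.18,0.02,0,0,0],
  [-1,0,-0.18,0.02,0,0,0],
  [-1,0,-0.17,0.03,0,0,0],
  [-1,0,-0.17,0.04,0,0,0],
  [-1,0,-0.17,0.05,0,0,0],
  [-1,0,-0.17,0.05,0,0,0],
  [-1,0,-0.17,0.06,0,0,0],
  [-1,0,-0.17,0.07,0,0,0],
  [-1,0,-0.16,0.07,0,0,0],
  [-1,0,-0.16,0.08,0,0,0],
  [-1,0,0,0,0,0,0],
])

```text
t: 27.62
ee_pos: [500.0, -11.5, 298.6]
orientation: [-0.053, 3.141, -0.003]
ft_force: [-4.9, 0.8, 8.2]
width: 25.0
grasp_force: 30.0
```

```bash
cat > a.py <<'E'
from h import *
o=get_obs();p=o['ee_pos'];c,s=np.cos(.0332),np.sin(.0332);d=p[:2]-np.array([565.5,-40.7])
jx,jy=c*d[0]+s*d[1],-s*d[0]+c*d[1]; gz=p[2]+19
a=np.arctan2(gz-122,135-jy); print("jolley",jx,jy,"a",a,"r",np.hypot(gz-122,135-jy),o['ft_force'],o['width'],o['t'])
E
python3 a.py
```

```text
jolley -64.47115496840206 31.33067485223379 a 1.08342837831624 r 221.37284046346605 [-4.92371062  0.81485734  8.19799377] 25.037944486227413 27.625
```

Call:
step_arm([
  [-1,0,-0.15,0.09,0,0,0],
  [-1,0,-0.15,0.09,0,0,0],
  [-1,0,-0.15,0.1,0,0,0],
  [-1,0,-0.15,0.1,0,0,0],
  [-1,0,-0.14,0.11,0,0,0],
  [-1,0,-0.14,0.12,0,0,0],
  [-1,0,-0.13,0.12,0,0,0],
  [-1,0,-0.13,0.13,0,0,0],
  [-1,0,-0.12,0.13,0,0,0],
  [-1,0,-0.12,0.14,0,0,0],
  [-1,0,-0.11,0.14,0,0,0],
  [-1,0,-0.1,0.14,0,0,0],
  [-1,0,-0.1,0.15,0,0,0],
  [-1,0,-0.09,0.15,0,0,0],
  [-1,0,-0.09,0.16,0,0,0],
  [-1,0,-0.08,0.16,0,0,0],
  [-1,0,-0.07,0.16,0,0,0],
  [-1,0,0,0,0,0,0],
])

```text
t: 29.88
ee_pos: [503.4, -112.7, 188.7]
orientation: [0.054, -3.141, 0.003]
ft_force: [-2.5, -0.9, 7.4]
width: 25.4
grasp_force: 30.0
```

```bash
python3 a.py
```

```text
jolley -64.42295785436619 -69.87037830289194 a 0.39603365700925586 r 222.05804596903474 [-2.45083561 -0.85642907  7.40923006] 25.40868112825112 29.875
```

Call:
step_arm([
  [-1,0,-0.06,0.16,0,0,0],
  [-1,0,-0.06,0.17,0,0,0],
  [-1,0,-0.05,0.17,0,0,0],
  [-1,0,-0.04,0.17,0,0,0],
  [-1,0,-0.04,0.17,0,0,0],
  [-1,0,-0.03,0.17,0,0,0],
  [-1,0,-0.02,0.17,0,0,0],
  [-1,0,-0.02,0.17,0,0,0],
  [-1,0,0,0,0,0,0],
])

```text
t: 31.0
ee_pos: [504.0, -129.0, 121.1]
orientation: [0.055, -3.141, 0.004]
ft_force: [-2.9, -5.0, 8.5]
width: 25.4
grasp_force: 30.0
```

```bash
python3 a.py
```

```text
jolley -64.40967971045302 -86.25518369782242 a 0.08172183463949986 r 221.99606696346905 [-2.92622384 -4.99411251  8.46674294] 25.445064434644294 31.0
```

Call:
step_arm([
  [-1,0,0,0.12,0,0,0],
  [-1,0,0,0.12,0,0,0],
  [-1,0,0,0.08,0,0,0],
  [-1,0,0,0.04,0,0,0],
  [-1,0,0,0,0,0,0],
])

```text
t: 31.62
ee_pos: [504.0, -129.7, 103.6]
orientation: [-0.056, 3.141, -0.006]
ft_force: [-3.2, -9.3, 7.1]
width: 25.4
grasp_force: 30.0
```

```bash
python3 a.py
```

```text
jolley -64.37219237408209 -86.91327714254939 a 0.002569019638347827 r 221.91400944305488 [-3.21968851 -9.28881064  7.13835789] 25.383719116303435 31.625
```

Call:
step_arm([
  [-1,0,-0.03,0.03,0,0,0],
  [-1,0,0,0.03,0,0,0],
  [-1,0,0,0,0,0,0],
])

```text
t: 32.0
ee_pos: [504.1, -129.8, 102.1]
orientation: [-0.055, 3.141, -0.003]
ft_force: [-8.7, 1.1, 26.5]
width: 25.5
grasp_force: 30.0
```

Call:
step_arm([
  [-1,0,0,0.04,0,0,0],
  [-1,0,0,0,0,0,0],
])

```text
t: 32.25
ee_pos: [504.2, -129.8, 101.1]
orientation: [-0.055, 3.14, -0.003]
ft_force: [-12.2, 1.2, 38.4]
width: 24.9
grasp_force: 30.0
```

The arm is at its stop: force jumped from 7 to 38 N over 2.5 mm. I'll ease back to a moderate hold and check.

Call:
step_arm([
  [-1,0,0,-0.04,0,0,0],
  [-1,0,0,0,0,0,0],
  [-1,0,0,0,0,0,0],
  [-1,0,0,0,0,0,0],
  [-1,0,0,0,0,0,0],
  [-1,0,0,0,0,0,0],
])

```text
t: 33.0
ee_pos: [504.1, -129.8, 102.1]
orientation: [-0.055, 3.141, -0.003]
ft_force: [-8.7, 0.4, 25.4]
width: 25.5
grasp_force: 30.0
```

```bash
python3 a.py; python3 -c "
from h import *
im,P=cap('scene');save('pics/s6.png',im['pixels'][150:270,180:330],5)
im,P=cap('top');px=im['pixels'].astype(int)
m=(np.hypot(P[...,0]-566,P[...,1]+41)<50)&(px[...,0]-px[...,2]>45)
for v,u in zip(*np.nonzero(m)): print(v,u,P[v,u].round(0).tolist())"
```

```text
jolley -64.29282949183725 -87.02332927526028 a -0.004007464014347958 r 222.0251121087503 [-8.68646151  0.39800954 25.43152162] 25.548722194467892 33.0
189 250 [601.0, -29.0, 89.0]
189 251 [603.0, -32.0, 83.0]
189 252 [602.0, -35.0, 87.0]
189 253 [602.0, -39.0, 85.0]
189 254 [602.0, -42.0, 86.0]
189 255 [603.0, -46.0, 83.0]
189 256 [602.0, -49.0, 89.0]
190 250 [599.0, -29.0, 84.0]
190 251 [598.0, -32.0, 86.0]
190 252 [598.0, -35.0, 88.0]
190 255 [599.0, -46.0, 82.0]
190 256 [599.0, -49.0, 87.0]
```

View pics/s6.png

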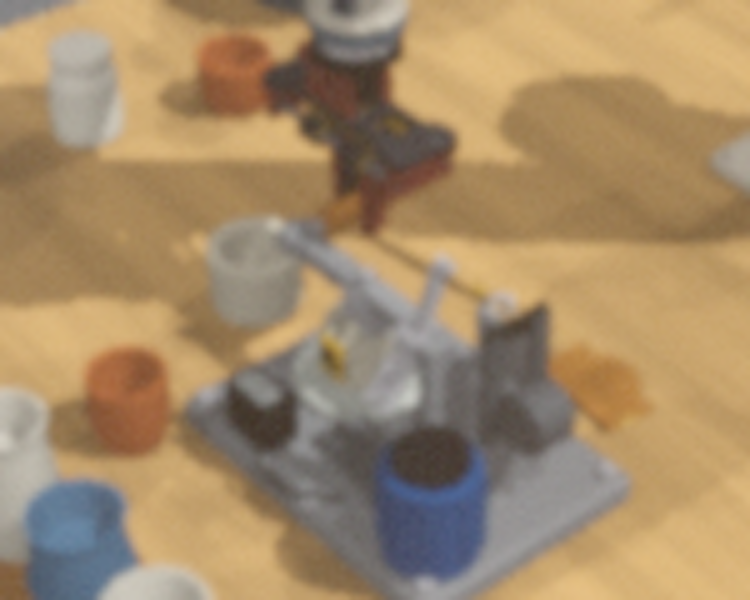

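The pull arm is level from (285,232) to (490,350) with the blade in the mould. The plate still faces the reader (brass at (330,350), unmoved in the top view), and the grip is held at the stop with about 25 N.

```bash
python3 -c "
from workcell import ctrl
print(ctrl.close_job())"
```

```text
the job is handed in; nothing more can be done
None
```

The job is handed in: I turned the mould to face the reader and let go, flipped the catch fully over, then pulled the arm down to its stop, where the gripper still holds it by the hand grip with about 25 N.

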